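# Portion two tablets into the sample dish

## Robot

A 6-joint arm with a two-finger parallel gripper is mounted at the origin on the work surface. World frame = base frame: x ahead of the robot, y to its left, z up, the work surface at z = 0. Lengths are in m, angles in rad, forces in N, time in s.
With the tool pointing down it reaches from about 0.35 to 0.925 m from the base axis. Payload 6.4 kg.
Tool frame: the origin (TCP) lies at the very end of the fingers, on their centre line; the grasp point (between the pads) lies 19 mm behind it (r.grasp_offset is the distance from the TCP to the grasp point, in m); z points along the fingers, y is the line along which they close (so a half turn about z gives the same grasp; the last joint's range is limited). The gripper opens to 94 mm and grips with 3 to 60 N. Pads are 16 mm wide; open, the fingers measure 119 mm over their backs; the gripper's body (75 mm by 177 mm) begins 78 mm behind the grasp point.
Start: joints at [-1.392, 0.245, 1.558, -0, 1.339, -0.174], TCP at [0.225, -0.61, 0.205] pointing down, gripper open.
Joint ranges: [-3.13, 3.13], [-1.02, 2.26], [0.13, 2.54], [-0.95, 4.09], [0.21, 2.88], [-2.74, 2.74]. Speed limits (rad/s): [2.57, 2.57, 3.14, 3.14, 3.14, 3.14].

## Interface

Orientations are given as a rotation vector (axis times angle).
In Python, from plant import r, grab_frame, calibration gives the robot as it stands. The module is installed in compiled form; this text tells all that it offers.
- The arm moves only by the tool play_rows, never from a script. Its argument "plan" is a list of rows, each a list of 4 numbers: the shift along the tool's x, y, z in cm, then the turn about the tool's z in rad. In form: [[dx, dy, dz, turn], ...]. A call has 1 to 5 rows; each row is the pose to reach, as a shift and turn from the pose commanded when the call began, along the tool's axes at that moment; what a row does not reach only later rows make up. A row lasts 1/12 s, in which the tool goes at most 41.7 mm and 7.16 degrees, less where a joint would pass 70% of its speed; a pose out of reach is approached as far as the arm can. A call with a gripper value outside its range is refused whole. "hand" is the opening, from -1 (shut) to 1 (fully open), set as the call begins (left out, the last holds). The fingers move at their own pace and stop on an object; "grip_force" is the grip in N (left out, the last holds). Time passes only in rows, so rows that repeat a pose let the fingers close. It gives the time, the measured TCP pose, the force, the opening and the grip force at its end, in the units of the state.
- r.get_obs(): the state, without advancing time (a new reading comes with each control period).
- grab_frame(name): name is "side" or "top" or "wrist"; returns (picture, depth): 384x512x3 uint8, blue, green, red; 384x512 float32, m along the optical axis (not along the pixel's ray), 0 where there is no reading.
- calibration(name): a dict with "fx", "fy", "cx", "cy" (pixels), "rvec" (rotation vector, rad) and "tvec" (3), from world to camera coordinates, as OpenCV has them. Camera axes: x right, y down, z forward; pixel columns grow to the right and rows downward; lengths in m; the calibration is good to about 2 mm. A picture is of the moment at which its call begins: read the wrist's pose just before it. calibration takes no time and is no camera call; for the wrist camera it gives the pose at the moment of the call.
- r.hand_in(): hands the job in; it is judged then, once.
The state is a dict: "t": time; "qpos": joint angles; "qd": joint speeds; "tau": joint torques, N m; "ee_pos": TCP position; "tool_rot": TCP orientation; "force": force on the tool from outside, world axes, zero at the start; "torque": the same for the moment, N m; "grip_width": opening from 0.0 (shut) to 1.0 (fully open); "grip_force": force on a finger pad.
Only numpy, scipy, OpenCV 4.12 (cv2) and the standard library are available. Lean on these libraries where they do the work, as an engineer would, in place of code of your own. Each camera call takes 0.05 s, during which the arm holds its last target. There are 200 camera calls.

## Task

Stand the sample dish on the table under the outlet of the tablet dispenser and let go of it. Then squeeze the trigger fully against its fixed grip between the fingers and release it fully, twice, so that exactly two tablets drop into the dish and the others stay in the magazine. Do not force the grip, and leave the beaker, jar and bottle where they stand.

Things in the scene. Friction and masses are not known exactly. Their poses are not given: they have to be found in the camera images.
- dispenser: Grey bench dispenser for tablets, fixed to the table. Origin on the table; its front (-x) faces the robot at yaw 0. In its frame, mm: foot x -50..70, y 0..150; column x -45..45, y 7..137, 80 high; cover y 5..65, top at 102. A deck (underside z 60, top z 70) overhangs to y -52, its side walls (top z 88) to y -70; the table below is free for y under 0. The handle stands at y 75.
- outlet (a point): Point on the table under the outlet where the dish centre must stand: dispenser frame (0, -78, 0) mm.
- magazine (a point): Centre of the foot of the magazine: dispenser frame (0, -30, 70) mm. Four upright strips with a collar on top, 49 mm wide, z 86..169, hold four tablets stacked on the deck. A full squeeze of the trigger pushes the lowest tablet off the deck to -y and it falls at the outlet; on full release the pusher draws back and the next tablet drops into its place.
- lamp_bar (a point): Middle of the lower front edge of the fixed white lamp bar, 290 mm above the table over the handle: dispenser frame (-75, 85, 290) mm. The bar runs 200 mm along y, 34 mm deep to +x, 20 mm high, on a post at x 50, y 20. It blocks a tool coming straight down on the handle; come in before it (-x side), leaning like the handle.
- grip: Fixed black grip bar, 26 x 14 x 105 mm (x, y, z). Origin at the centre of its foot, dispenser frame (0, 75, 80) mm; its z axis runs up the bar to its free end and leans 35 degrees from vertical to the dispenser's front (-x); its y axis is the dispenser's and points to the trigger. The tool comes in end-on along -z of this frame, closing along y.
- grip_mid (a point): Point on the grip's middle line 85 mm up from its foot, 20 mm from its free end: a good height for the pads. The outer face of the grip is 7 mm to -y. It must not be pressed with more than 80 N; 20 N of grip is plenty.
- trigger (a joint): Angle of the sprung steel trigger (24 wide, 8 thick, 92 mm long from its hinge), rad: 0 released, leaning 0.30 rad away from the grip; 0.30 fully squeezed, parallel to the grip with a 4 mm gap. At its end the two measure 54 mm over both outer faces when released, 26 mm when squeezed; only the trigger moves, so the gripper must follow to the grip's side as it closes.
- trigger_hinge (a point): On the trigger's hinge axis, at (0, 15, 0) mm in the grip's frame; the axis is parallel to the grip's x. It takes 3 N at the trigger's end to start and 7 N to hold it fully squeezed; it springs back by itself.
- trigger_end (a point): Middle of the trigger's free end, on its centre plane.
- dish: Round aluminium dish, 100 mm across the rim, 25 mm high, wall 3 mm, floor 4 mm, about 120 g, with a black upright fin for lifting. Origin at the centre of its underside; the fin lies to its -x.
- dish_fin (a point): Point to grip on the fin, 85 mm from the dish's centre to its -x, 36 mm above the dish's underside. The fin is 34 mm long (along the dish's x), 12 mm thick (along y), z 2..50 mm.
- tablet1: Lowest white tablet in the magazine, 30 mm diameter, 12 mm high, 15 g; origin at the centre of its underside.
- tablet2: Second tablet from below, alike.
- tablet3: Third tablet, alike; stays in the magazine.
- tablet4: Top tablet, alike; stays in the magazine.
- beaker: Bystander: white plastic beaker, 80 mm across, 100 mm high; origin under its centre.
- jar: Bystander: glass jar, 70 mm across, 100 mm high; origin under its centre.
- bottle: Bystander: amber bottle, 60 mm across, 160 mm high; origin under its centre.

How it is judged:
On the way, in this order (a step that is already met when the one before it is completed fails the run):
1. The dish stands on the table with its centre within 25 mm of the outlet point, let go, the trigger not yet pulled (horizontal distance between dish and outlet below 0.025 m and height (world z) of dish below 0.006 m and angle between dish's own z axis and vertical below 0.06 rad and contact force between the fingers and dish below 0.1 N and value of joint trigger below 0.05 rad), for 0.3 s.
2. The trigger is squeezed home against the grip, the fingers bearing on the grip too (trigger over 0.27 rad) (value of joint trigger above 0.27 rad and contact force between the fingers and grip above 0.5 N), for 0.05 s.
3. The trigger is released (under 0.04 rad) and the first tablet lies in the dish (value of joint trigger below 0.04 rad and horizontal distance between tablet1 and dish below 0.045 m and z of tablet1 in the frame of dish below 0.04 m and z of tablet2 in the frame of dispenser above 0.06 m), for 0.1 s.
4. The trigger is squeezed home a second time in the same way (all of step 2), for 0.05 s.
At the end, for the whole second after the job is handed in: The trigger is released (under 0.04 rad); the dish stands flat on the table within 30 mm of the outlet point, at rest, with the first two tablets lying in it; the other two tablets are still in the magazine (value of joint trigger below 0.04 rad and horizontal distance between dish and outlet below 0.03 m and height (world z) of dish below 0.006 m and angle between dish's own z axis and vertical below 0.06 rad and linear speed of dish below 0.02 m/s and horizontal distance between each of tablet1, tablet2 and dish below 0.045 m and z of each of tablet1, tablet2 in the frame of dish below 0.04 m and linear speed of each of tablet1, tablet2 below 0.03 m/s and z of tablet3 in the frame of dispenser above 0.06 m and z of tablet4 in the frame of dispenser above 0.07 m); the robot touches nothing.
It fails at once if The beaker, jar or bottle is moved by more than 30 mm (distance of any of beaker, jar, bottle from where it was at the start of the episode above 0.03 m).
It fails at once if The grip is forced: the fingers press on it with more than 80 N (contact force between the fingers and grip above 80 N).
It also fails if it takes over 72 s, if anything falls off the work surface, if the arm or the gripper's body presses on something with over 40 N, if the wrist force passes 120 N, or if a joint passes its speed limit or range.

## Working session

There is one attempt and no reset: what is moved stays moved. The work goes in short steps, Python scripts to look and compute and a tool call to move; the robot and the scene stay as the last step left them, time stands still between calls to the robot, and variables do not carry over. Pictures are saved under pics/ and viewed, at most 10 in all, crops included, and the job is handed in when it is done.

Besides the shell and the picture viewer there is one more tool, called after "Emit:" by a JSON object that holds its "api" and its "payload". play_rows: Moves the arm, as the interface text tells. Its arguments: {"type":"object","properties":{"plan":{"type":"array","items":{"type":"array","items":{"type":"number"}}},"hand":{"type":"number"},"grip_force":{"type":"number"}},"required":["plan"]}

```bash
mkdir -p pics
cat > h.py <<'E'
import numpy as np, cv2
from plant import r, grab_frame, calibration
from scipy.spatial.transform import Rotation as R
def cam(n):
    c=calibration(n); Rm=R.from_rotvec(np.ravel(c['rvec'])).as_matrix(); return c,Rm,np.ravel(c['tvec'])
def ptsd(n,uv,d):
    c,Rm,t=cam(n); uv=np.asarray(uv,float).reshape(-1,2); d=np.ravel(d)
    p=np.c_[(uv[:,0]-c['cx'])/c['fx']*d,(uv[:,1]-c['cy'])/c['fy']*d,d]; return (p-t)@Rm
def ray(n,uv,z):
    c,Rm,t=cam(n); o=-Rm.T@t; uv=np.asarray(uv,float).reshape(-1,2)
    d=np.c_[(uv[:,0]-c['cx'])/c['fx'],(uv[:,1]-c['cy'])/c['fy'],np.ones(len(uv))]@Rm
    return o+d*((z-o[2])/d[:,2])[:,None]
E
python3 - <<'E'
from h import *
for n in ['side','top']:
    im,d=grab_frame(n); cv2.imwrite(f'pics/{n}0.png',im); np.save(n+'d.npy',d); c,Rm,t=cam(n); print(n,-Rm.T@t,Rm[2])
o=r.get_obs();print(o['ee_pos'],o['tool_rot'],o['t'])
E
```

```text
side [0.29326233 0.92362235 0.95074271] [ 0.19541766 -0.73041028 -0.65445608]
top [0.45043638 0.05342774 1.38413455] [ 0.08186989 -0.00613239 -0.99662416]
[ 0.22451845 -0.60943255  0.20446933] [-3.09119102e+00 -5.51022430e-01 -5.94145067e-06] 0.1
```

View pics/side0.png

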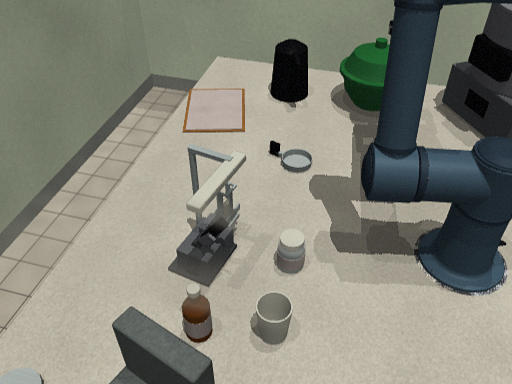

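View pics/top0.png

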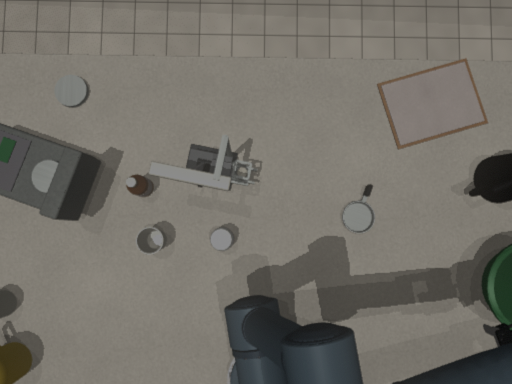

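The top view shows the dish at (357,216) with its fin at (368,189). The dispenser is around (215,165) with the lamp bar from (150,168) to (230,186), the bottle is at (138,185), the beaker at (151,239) and the jar at (221,238). Next I measure these from depth and edges.

Run:
```python
from h import *
d=np.load('topd.npy'); im=cv2.imread('pics/top0.png')
v,u=np.mgrid[0:384,0:512]; P=ptsd('top',np.c_[u.ravel(),v.ravel()],d).reshape(384,512,3)
np.save('P.npy',P)
for (x,y) in [(200,300),(400,200)]: print('table',P[y,x])
m=(P[...,2]>.295)&(P[...,2]<.325)&(u<250)&(u>140)&(v>140)&(v<200)
ys=np.c_[u[m],v[m]].astype(np.float32); rc=cv2.minAreaRect(ys); print(rc, np.median(P[m][:,2]))
b=cv2.boxPoints(rc); print(ray('top',b,.310).round(4))
# histogram of heights near dispenser
reg=(u>180)&(u<270)&(v>130)&(v<200)
h,e=np.histogram(P[reg][:,2],bins=np.arange(-.01,.33,.01)); print([(round(a,2),int(n)) for a,n in zip(e,h) if n>5])
# dish
reg=(u>335)&(u<380)&(v>195)&(v<240)
m=reg&(P[...,2]>.012); q=np.c_[u[m],v[m]].astype(np.float32); c,rad=cv2.minEnclosingCircle(q); print('dish',c,rad,ray('top',[c],.025), len(q))
g=im.max(2); m=(u>355)&(u<378)&(v>180)&(v<202)&(g<70); c2=[u[m].mean(),v[m].mean()]; print('fin',m.sum(),c2,ray('top',[c2],.045), P[m][:,2].max())
for n,(a,bb) in dict(bottle=(138,185),beaker=(151,239),jar=(221,238)).items():
    k=(abs(u-a)<18)&(abs(v-bb)<18)&(P[...,2]>.06); print(n,P[k].mean(0),P[k].max(0))
cv2.imwrite('pics/c.png',cv2.resize(np.hstack([im[125:210,130:275],]),None,fx=5,fy=5,interpolation=cv2.INTER_CUBIC))
```

```text
table [ 0.23676048  0.20099512 -0.00556463]
table [ 0.55257479 -0.41700735 -0.00136889]
((193.09616088867188, 159.01922607421875), (82.17266845703125, 48.63679885864258), 11.309932708740234) 0.31015881273760715
[[0.5824 0.3002 0.31  ]
 [0.7002 0.2807 0.31  ]
 [0.6632 0.083  0.31  ]
 [0.5459 0.1042 0.31  ]]
[(np.float64(-0.01), 1588), (np.float64(0.0), 2086), (np.float64(0.01), 150), (np.float64(0.06), 42), (np.float64(0.07), 249), (np.float64(0.08), 325), (np.float64(0.09), 128), (np.float64(0.1), 190), (np.float64(0.11), 87), (np.float64(0.12), 42), (np.float64(0.13), 16), (np.float64(0.14), 6), (np.float64(0.15), 11), (np.float64(0.16), 119), (np.float64(0.17), 46), (np.float64(0.29), 9), (np.float64(0.3), 424), (np.float64(0.31), 565)]
dish (362.053955078125, 212.05755615234375) 21.931949615478516 [[ 0.51206682 -0.29124648  0.025     ]] 200
fin 67 [np.float64(367.32835820895525), np.float64(190.01492537313433)] [[ 0.57807511 -0.30261846  0.045     ]] 0.05725552697176976
bottle [0.57755326 0.36146671 0.14684234] [0.60790036 0.40687443 1.38413455]
beaker [0.41829016 0.34410277 0.09784331] [0.45761308 0.37758155 1.38413455]
jar [0.42582092 0.13198009 0.10034292] [0.45772639 0.16795799 1.38413455]
```

View pics/c.png

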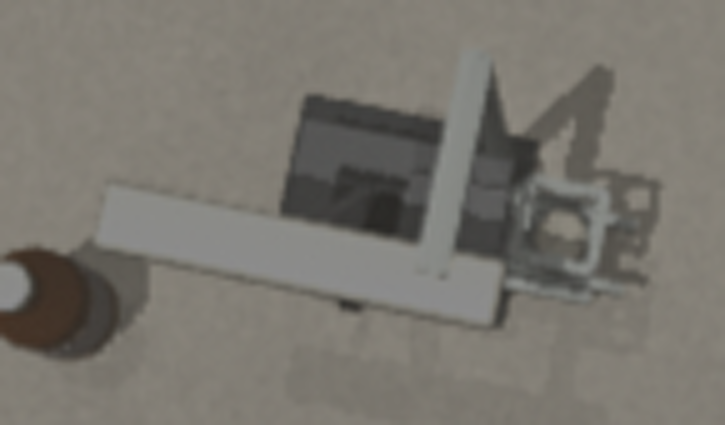

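Run:
```python
from h import *
P=np.load('P.npy'); im=cv2.imread('pics/top0.png'); v,u=np.mgrid[0:384,0:512]
c=np.array([(108,185),(97,240),(497,328),(505,262)])/5+np.array([130,125])-.4
print('bar corners',ray('top',c,.310).round(4))
# front edge fit: per column lowest row of bar (z>.29)
m=(P[...,2]>.29)&(P[...,2]<.33)
def low(cols): return np.array([[x,np.where(m[140:205,x])[0].max()+140.5] for x in cols])
l=low(range(155,226)); w=ray('top',l,.310); k=np.polyfit(w[:,1],w[:,0],1); res=w[:,0]-np.polyval(k,w[:,1]); w=w[abs(res)<.004]; k=np.polyfit(w[:,1],w[:,0],1); yaw=-np.arctan(k[0]); print('yaw',yaw,res.std(),len(w))
Rz=R.from_euler('z',yaw).as_matrix()
col=(P[...,2]>.155)&(P[...,2]<.185)&(u>225)&(u<270)&(v>150)&(v<195)
q=np.c_[u[col],v[col]].astype(np.float32); rc=cv2.minAreaRect(q); print('collar',len(q),rc,ray('top',[rc[0]],.169),ray('top',cv2.boxPoints(rc),.169).round(3)); mg=ray('top',[rc[0]],.169)[0]
# origin from bar: mid edge
e1,e2=ray('top',c,.310)[1:3]; mid=(e1+e2)/2
print('origin from bar',mid-Rz@[-.075,.085,.310]); print('origin from mag',mg-Rz@[0,-.03,.169])
# dish ring
g=cv2.cvtColor(im,6); s=cv2.resize(g[190:245,330:385],None,fx=8,fy=8,interpolation=2); s=cv2.GaussianBlur(s,(0,0),4)
h=cv2.HoughCircles(s,cv2.HOUGH_GRADIENT,2,40,param1=60,param2=20,minRadius=85,maxRadius=150); print(h)
big=cv2.resize(im[175:245,325:395],None,fx=8,fy=8,interpolation=2); cv2.imwrite('pics/d.png',big)
```

```text
bar corners [[0.6148 0.2936 0.31  ]
 [0.5878 0.298  0.31  ]
 [0.5477 0.1033 0.31  ]
 [0.5799 0.1    0.31  ]]
yaw -0.1904882064102273 0.0007039453032968455 71
collar 161 ((237.34616088867188, 165.26922607421875), (27.848491668701172, 24.71063232421875), 11.309932708740234) [[0.62964894 0.08812952 0.169     ]] [[0.603 0.132 0.169]
 [0.671 0.12  0.169]
 [0.656 0.044 0.169]
 [0.589 0.057 0.169]]
origin from bar [6.25316867e-01 1.03018959e-01 1.11022302e-16]
origin from mag [6.35329092e-01 1.17586876e-01 5.55111512e-17]
None
```

View pics/d.png

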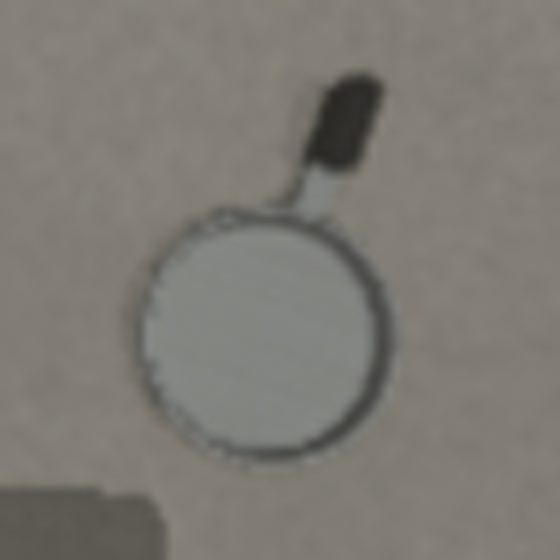

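The dish crop shows its centre at (264,333), full-frame (357.5,216.1), and the fin at (344,123), full-frame (367.5,189.9). The fin lies to +x and slightly -y. Now I work out the targets.

```bash
cat >> h.py <<'E'
def delta(pos,yawx=None):
    """tool-frame shift (cm) and turn to bring TCP to pos with tool-x heading yawx (world, projected)"""
    o=r.get_obs(); T=R.from_rotvec(o['tool_rot']).as_matrix(); s=T.T@(np.array(pos)-o['ee_pos'])*100; tx=np.arctan2(T[1,0],T[0,0])
    tr=None if yawx is None else -((yawx-tx+np.pi)%(2*np.pi)-np.pi)
    print('t',round(o['t'],2),'ee',o['ee_pos'].round(4),'q',np.round(o['qpos'],3),'tool x deg',np.degrees(tx).round(1),'F',np.round(o['force'],1),'gw',o['grip_width'],'gf',o['grip_force']); print('shift cm',s.round(2),'turn',tr)
E
python3 - <<'E'
from h import *
dc=ray('top',[[357.5,216.1]],.022)[0]; f=ray('top',[[367.5,189.9]],.045)[0]
a=np.arctan2(f[1]-dc[1],f[0]-dc[0]); print('dish',dc,'fin',f,np.hypot(*(f-dc)[:2]),'ang',np.degrees(a))
Rz=R.from_euler('z',-.19).as_matrix(); mg=ray('top',[[242.2,171.]],.169)[0]; print('org mag',mg-Rz@[0,-.03,.169])
O=np.array([.625,.103,0])
for n,p in dict(bottle=(.5776,.361),beaker=(.418,.344),jar=(.426,.132)).items(): print(n,Rz.T@(np.array([*p,0])-O))
print('outlet',O+Rz@[0,-.078,0]); print(O+Rz@[0,-.163,0])
delta([f[0],f[1],.12],a+np.pi)   # tool x along/against fin
delta([f[0],f[1],.12],a)
E
```

```text
dish [ 0.49963281 -0.27795446  0.022     ] fin [ 0.57843154 -0.3031414   0.045     ] 0.08272618418494775 ang -17.72576832057047
org mag [6.19616559e-01 1.03996187e-01 2.77555756e-17]
bottle [-0.0952726   0.24440518  0.        ]
beaker [-0.24878987  0.19756923  0.        ]
jar [-0.20089575 -0.0091048   0.        ]
outlet [0.61026901 0.02640367 0.        ]
[ 0.594216   -0.05706669  0.        ]
t 0.1 ee [ 0.2245 -0.6094  0.2045] q [-1.392  0.246  1.559  0.     1.339 -0.174] tool x deg 20.2 F [ 0.5 -0.2 -0.3] gw 0.9936677363869074 gf 0.0
shift cm [ 43.79 -16.5    8.49] turn -2.4794141376281225
t 0.1 ee [ 0.2245 -0.6094  0.2045] q [-1.392  0.246  1.559  0.     1.339 -0.174] tool x deg 20.2 F [ 0.5 -0.2 -0.3] gw 0.9936677363869074 gf 0.0
shift cm [ 43.79 -16.5    8.49] turn 0.6621785159616702
```

Emit:
{"api": "play_rows", "payload": {"plan": [[8,-3,1,-0.12],[16,-6,2,-0.24],[19,-7,2,-0.36],[19,-7,2,-0.48],[19,-7,2,-0.6]], "hand": 1, "grip_force": 20}}

```text
t: 0.52
ee_pos: [0.38, -0.4765, 0.1847]
tool_rot: [-2.786, -1.449, -0.0]
force: [0.3, -0.3, 0.4]
grip_width: 0.996
grip_force: 0.0
```

Emit:
{"api": "play_rows", "payload": {"plan": [[0,0,0,-0.12],[0,0,0,-0.24],[0,0,0,-0.36],[0,0,0,-0.48],[0,0,0,-0.6]]}}

```text
t: 0.93
ee_pos: [0.3787, -0.4782, 0.1849]
tool_rot: [-2.234, -2.208, -0.0]
force: [-0.3, 0.0, -0.8]
grip_width: 1.0
grip_force: 0.0
```

Emit:
{"api": "play_rows", "payload": {"plan": [[0,0,0,-0.12],[0,0,0,-0.24],[0,0,0,-0.36],[0,0,0,-0.48],[0,0,0,-0.6]]}}

```text
t: 1.35
ee_pos: [0.3785, -0.4783, 0.1849]
tool_rot: [-1.482, -2.769, -0.001]
force: [0.5, 0.3, 0.9]
grip_width: 1.004
grip_force: 0.0
```

Emit:
{"api": "play_rows", "payload": {"plan": [[0,0,0,-0.12],[0,0,0,-0.24],[0,0,0,-0.36],[0,0,0,-0.48],[0,0,0,-0.6]]}}

```text
t: 1.77
ee_pos: [0.3785, -0.4783, 0.1848]
tool_rot: [-0.598, -3.084, -0.001]
force: [-0.1, 0.3, -0.7]
grip_width: 1.002
grip_force: 0.0
```

Run:
```python
from h import *
delta([.578,-.303,.12],np.radians(162.3))
```

```text
t 1.77 ee [ 0.3785 -0.4783  0.1848] q [-1.087  0.172  1.681  0.     1.289 -2.275] tool x deg 158.1 F [-0.1  0.3 -0.7] gw 1.0019570789699992 gf 0.0
shift cm [-11.96  23.71   6.49] turn -0.07396430825785938
```

Emit:
{"api": "play_rows", "payload": {"plan": [[-1.6,3.2,0.5,-0.07],[-3.2,6.4,1,-0.07],[-4.8,9.6,1.5,-0.07],[-6.4,12.8,2,-0.07],[-7.6,15.2,2.4,-0.07]]}}

```text
t: 2.18
ee_pos: [0.5079, -0.3645, 0.1605]
tool_rot: [-0.497, -3.101, -0.002]
force: [-0.3, -0.3, 0.0]
grip_width: 1.002
grip_force: 0.0
```

Run:
```python
from h import *
delta([.578,-.303,.12],np.radians(162.3))
```

```text
t 2.18 ee [ 0.5079 -0.3645  0.1605] q [-0.804  0.231  1.659  0.     1.252 -2.057] tool x deg 161.8 F [-0.3 -0.3  0. ] gw 1.0023218418339965 gf 0.0
shift cm [-4.74  8.03  4.06] turn -0.008775763694695016
```

Emit:
{"api": "play_rows", "payload": {"plan": [[-1.7,2.8,1,0],[-3.2,5.4,2.5,0],[-4.7,8,4,0],[-4.7,8,4,0],[-4.7,8,4,0]]}}

```text
t: 2.6
ee_pos: [0.5762, -0.3039, 0.1197]
tool_rot: [-0.494, -3.1, -0.002]
force: [1.0, 0.2, 0.2]
grip_width: 1.0
grip_force: 0.0
```

Run:
```python
from h import *
im,d=grab_frame('wrist'); cv2.imwrite('pics/w1.png',im)
delta([.578,-.303,.019],np.radians(162.3))
v,u=np.mgrid[0:384,0:512]; P=ptsd('wrist',np.c_[u.ravel(),v.ravel()],d).reshape(384,512,3)
o=r.get_obs()['ee_pos']
m=(P[...,2]>.035)&(P[...,2]<.06)&(np.hypot(P[...,0]-o[0],P[...,1]-o[1])<.05)&(d>0); q=P[m][:,:2]; print(len(q),q.mean(0)); 
c=cv2.minAreaRect((q*1000).astype(np.float32)); print(c)
```

```text
t 2.65 ee [ 0.5761 -0.3052  0.1209] q [-0.661  0.333  1.612 -0.     1.198 -1.913] tool x deg 161.8 F [-0.3 -0.2  0. ] gw 1.0007770199497519 gf 0.0
shift cm [-0.13  0.27 10.19] turn -0.008946616484931003
735 [ 0.57325491 -0.30641351]
((574.8091430664062, -306.9543151855469), (11.717689514160156, 34.18017578125), 71.7691879272461)
```

View pics/w1.png

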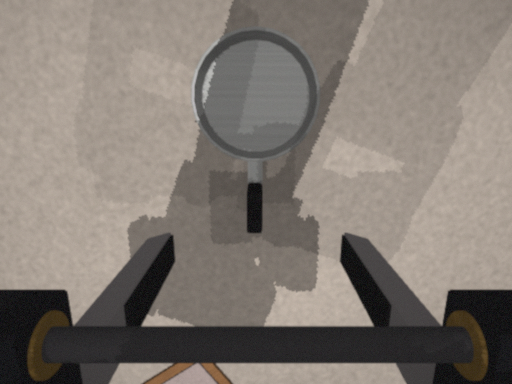

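The wrist view shows the fin centred between the open fingers at (255,207), aligned with the tool, and the dish at (255,93). I descend and grip it.

Emit:
{"api": "play_rows", "payload": {"plan": [[0.1,-0.2,2.5,0],[0.1,-0.2,5.5,0],[0.1,-0.2,8,0],[0.1,-0.2,10.2,0],[0.1,-0.2,10.2,0]]}}

```text
t: 3.07
ee_pos: [0.5711, -0.3065, 0.0152]
tool_rot: [-0.501, -3.094, -0.006]
force: [-0.2, -0.0, -0.5]
grip_width: 0.996
grip_force: 0.0
```

Emit:
{"api": "play_rows", "payload": {"plan": [[0,0,0,0],[0,0,0,0],[0,0,0,0],[0,0,0,0],[0,0,0,0]], "hand": -1, "grip_force": 40}}

```text
t: 3.48
ee_pos: [0.5756, -0.3078, 0.0211]
tool_rot: [0.498, 3.1, -0.002]
force: [0.1, -0.4, -0.6]
grip_width: 0.683
grip_force: 0.0
```

Emit:
{"api": "play_rows", "payload": {"plan": [[0,0,0,0],[0,0,0,0],[0,0,-0.4,0],[0,0,-1,0],[0,0,-1.5,0]]}}

```text
t: 3.9
ee_pos: [0.575, -0.3072, 0.0352]
tool_rot: [0.498, 3.102, -0.0]
force: [0.5, -0.0, 0.3]
grip_width: 0.325
grip_force: 0.0
```

Run:
```python
from h import *
delta([.58,-.14,.04],np.radians(79.1))
```

```text
t 3.9 ee [ 0.575  -0.3072  0.0352] q [-0.664  0.442  1.644 -0.     1.055 -1.916] tool x deg 161.7 F [ 0.5 -0.   0.3] gw 0.3247716269272148 gf 0.0
shift cm [ 4.76 16.04 -0.49] turn 1.4423653071952693
```

The fingers close more slowly than I assumed. I go back down and wait for them.

Emit:
{"api": "play_rows", "payload": {"plan": [[0,0,0.8,0],[0,0,1.6,0],[0,0,1.6,0],[0,0,1.6,0],[0,0,1.6,0]]}}

```text
t: 4.32
ee_pos: [0.5742, -0.3067, 0.0174]
tool_rot: [-0.498, -3.1, -0.001]
force: [0.1, -0.6, -1.1]
grip_width: 0.121
grip_force: 40.0
```

Emit:
{"api": "play_rows", "payload": {"plan": [[0,0,0,0],[0,0,0,0],[0,0,0,0],[0,0,-0.6,0],[0,0,-1.4,0]]}}

```text
t: 4.73
ee_pos: [0.5743, -0.3068, 0.0322]
tool_rot: [-0.498, -3.1, -0.001]
force: [0.5, 0.2, -1.6]
grip_width: 0.124
grip_force: 40.0
```

Run:
```python
from h import *
delta([.58,-.14,.06],np.radians(79.1))
```

```text
t 4.73 ee [ 0.5743 -0.3068  0.0322] q [-0.664  0.446  1.645  0.     1.053 -1.916] tool x deg 161.7 F [ 0.5  0.2 -1.6] gw 0.12446264655377973 gf 39.98124539852142
shift cm [ 4.69 16.02 -2.76] turn 1.4422196332584551
```

Emit:
{"api": "play_rows", "payload": {"plan": [[0.5,2,-1,0.05],[1.3,4.5,-2,0.14],[2.3,7.5,-2.7,0.24],[3.2,10.5,-2.7,0.34],[4,13,-2.7,0.44]]}}

```text
t: 5.15
ee_pos: [0.5783, -0.1698, 0.0614]
tool_rot: [1.169, 2.913, -0.0]
force: [0.2, -0.5, -1.6]
grip_width: 0.126
grip_force: 40.0
```

Emit:
{"api": "play_rows", "payload": {"plan": [[0,0,0,0.1],[0,0,0,0.2],[0,0,0,0.3],[0,0,0,0.4],[0,0,0,0.5]]}}

```text
t: 5.57
ee_pos: [0.578, -0.1713, 0.0607]
tool_rot: [1.854, 2.534, 0.0]
force: [0.7, 1.5, -1.6]
grip_width: 0.122
grip_force: 40.0
```

Emit:
{"api": "play_rows", "payload": {"plan": [[0,0,0,0.1],[0,0,0,0.2],[0,0,0,0.3],[0,0,0,0.4],[0,0,0,0.5]]}}

```text
t: 5.98
ee_pos: [0.5779, -0.1714, 0.0606]
tool_rot: [2.424, 1.997, 0.0]
force: [-0.2, -0.2, -1.8]
grip_width: 0.123
grip_force: 40.0
```

Run:
```python
from h import *
for n in ['top','wrist']:
    im,d=grab_frame(n); cv2.imwrite(f'pics/{n}2.png',im); np.save(n+'2d.npy',d)
delta([.594,-.057,.03],np.radians(79.1))
a=cv2.imread('pics/top2.png')[120:280,140:340]; b=cv2.imread('pics/wrist2.png')
cv2.imwrite('pics/e.png',np.hstack([cv2.resize(a,(450,360)),cv2.resize(b,(350,360))]))
np.save('wq.npy',np.r_[np.ravel(calibration('wrist')['rvec']),np.ravel(calibration('wrist')['tvec'])])
```

```text
t 6.08 ee [ 0.578  -0.1714  0.0605] q [-0.476  0.305  1.771 -0.     1.064 -0.288] tool x deg 79.3 F [-0.3 -1.  -1.9] gw 0.1285264872377106 gf 39.98276352882385
shift cm [11.54 -0.56  3.05] turn 0.00261890521743835
```

View pics/e.png

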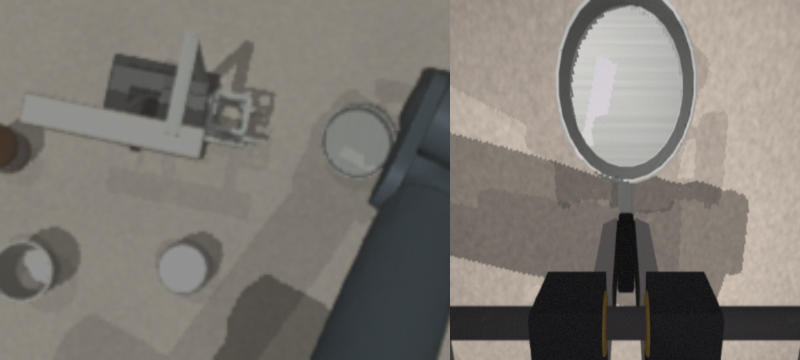

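The top crop shows the dish held at (358,140) right of the magazine (232,115). The wrist view shows it level in the fingers. I lower, slide under the deck, set it down and release.

Emit:
{"api": "play_rows", "payload": {"plan": [[0,-0.2,1.5,0],[0,-0.3,3.2,0],[2,-0.3,3.4,0],[4,-0.3,3.4,0],[6,-0.3,3.4,0]]}}

```text
t: 6.5
ee_pos: [0.5857, -0.1112, 0.0255]
tool_rot: [-2.418, -2.005, 0.0]
force: [0.1, -0.5, -0.4]
grip_width: 0.123
grip_force: 40.0
```

Emit:
{"api": "play_rows", "payload": {"plan": [[1.5,-0.1,0,0],[3,-0.1,0,0],[4.5,-0.1,0,0],[5.4,-0.1,0,0],[5.4,-0.1,0,0]]}}

```text
t: 6.92
ee_pos: [0.5952, -0.057, 0.0258]
tool_rot: [2.417, 2.007, 0.0]
force: [0.2, 0.1, -1.6]
grip_width: 0.124
grip_force: 40.0
```

Run:
```python
from h import *
delta([.591,-.0565,.0175],np.radians(79.1))
```

```text
t 6.92 ee [ 0.5952 -0.057   0.0258] q [-0.285  0.349  1.791  0.     1.002 -0.1  ] tool x deg 79.4 F [ 0.2  0.1 -1.6] gw 0.12363033191969167 gf 39.98165845870972
shift cm [-0.03 -0.42  0.83] turn 0.005551771831586283
```

Emit:
{"api": "play_rows", "payload": {"plan": [[0,-0.2,0.3,0],[0,-0.4,0.6,0],[0,-0.4,0.8,0],[0,-0.4,0.85,0],[0,-0.4,0.85,0]]}}

```text
t: 7.33
ee_pos: [0.5907, -0.0582, 0.0167]
tool_rot: [-2.421, -2.002, 0.0]
force: [0.2, -0.9, -1.7]
grip_width: 0.125
grip_force: 40.0
```

Emit:
{"api": "play_rows", "payload": {"plan": [[0,0,0,0],[0,0,0,0],[0,0,0,0],[0,0,0,0],[0,0,0,0]], "hand": 1}}

```text
t: 7.75
ee_pos: [0.5912, -0.0577, 0.0172]
tool_rot: [2.42, 2.003, 0.0]
force: [-0.4, -0.4, -0.5]
grip_width: 0.442
grip_force: 0.0
```

Emit:
{"api": "play_rows", "payload": {"plan": [[0,0,-2,0],[0,0,-5,0],[0,0,-9,0],[0,0,-13,0],[0,0,-16,0]]}}

```text
t: 8.17
ee_pos: [0.5918, -0.0578, 0.1806]
tool_rot: [2.418, 2.002, 0.003]
force: [1.3, 0.4, 0.6]
grip_width: 0.797
grip_force: 0.0
```

Run:
```python
from h import *
im,d=grab_frame('top'); s,_=grab_frame('side'); delta([.591,-.0565,.0175],np.radians(79.1))
w,dw=grab_frame('wrist')
cv2.imwrite('pics/f.png',np.hstack([cv2.resize(s[130:290,150:330],(400,356)),cv2.resize(w,(400,356))]))
v,u=np.mgrid[0:384,0:512]; P=ptsd('wrist',np.c_[u.ravel(),v.ravel()],dw).reshape(384,512,3)
m=(P[...,2]>.035)&(P[...,2]<.058)&(abs(P[...,0]-.591)<.04)&(abs(P[...,1]+.06)<.05)&(dw>0)
print(m.sum(),cv2.minAreaRect((P[m][:,:2]*1000).astype(np.float32)))
```

```text
t 8.27 ee [ 0.5949 -0.0586  0.1842] q [-0.288  0.136  1.723  0.     1.27  -0.1  ] tool x deg 79.2 F [ 1.4 -0.3  0.1] gw 0.8844784457223034 gf 0.0
shift cm [ 0.16 -0.63 16.67] turn 0.0024009456781115546
444 ((586.9063720703125, -59.038822174072266), (33.47207260131836, 11.392436981201172), 79.20048522949219)
```

View pics/f.png

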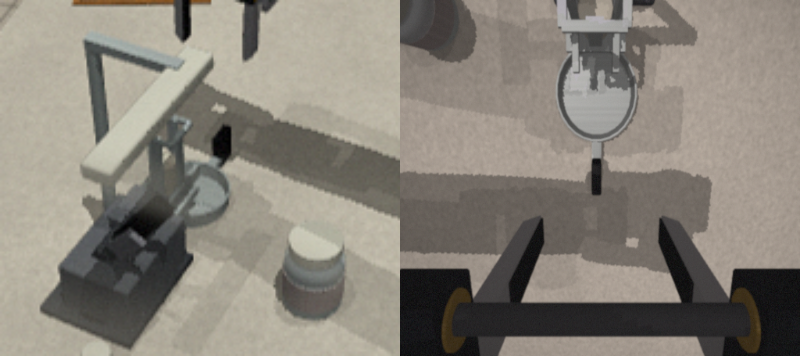

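The dish stands centred under the outlet: side crop (205,192), wrist crop (597,95), fin at (597,175). The rows offer no tilt, but the handle needs a 35° lean. I test in free space how the arm behaves at its reach limit.

Emit:
{"api": "play_rows", "payload": {"plan": [[-2.8,2.8,-2,0],[-5.6,5.6,-4,0],[-8.4,8.4,-6,0],[-11.2,11.2,-6,0],[-14,14,-6,0]]}}

```text
t: 8.73
ee_pos: [0.7014, -0.2201, 0.2368]
tool_rot: [2.42, 2.003, 0.0]
force: [0.1, -0.0, -0.5]
grip_width: 1.001
grip_force: 0.0
```

Emit:
{"api": "play_rows", "payload": {"plan": [[-2.8,2.8,0,0],[-5.6,5.6,0,0],[-8.4,8.4,0,0],[-11.2,11.2,0,0],[-14,14,0,0]]}}

```text
t: 9.15
ee_pos: [0.8118, -0.3835, 0.2334]
tool_rot: [-2.417, -2.0, 0.002]
force: [1.2, -0.2, 0.6]
grip_width: 0.998
grip_force: 0.0
```

Emit:
{"api": "play_rows", "payload": {"plan": [[-2.8,2.8,0,0],[-5.6,5.6,0,0],[-8.4,8.4,0,0],[-11.2,11.2,0,0],[-14,14,0,0]]}}

```text
t: 9.57
ee_pos: [0.8429, -0.4826, 0.2083]
tool_rot: [2.412, 1.994, 0.01]
force: [-0.4, 0.1, -0.1]
grip_width: 1.003
grip_force: 0.0
```

```bash
cat >> h.py <<'E'
def tz():
    o=r.get_obs(); T=R.from_rotvec(o['tool_rot']).as_matrix(); print('t',round(o['t'],2),'ee',o['ee_pos'].round(4),'r',np.hypot(*o['ee_pos'][:2]).round(3),'q',np.round(o['qpos'],3)); print('x',T[:,0].round(3),'y',T[:,1].round(3),'z',T[:,2].round(3),'lean',np.degrees(np.arccos(-T[2,2])).round(1))
E
python3 -c "
from h import *
tz()"
```

```text
t 9.57 ee [ 0.8429 -0.4826  0.2083] r 0.971 q [-0.637  1.206  0.136  0.003  1.788 -0.447]
x [ 0.188  0.982 -0.003] y [ 0.982 -0.188  0.013] z [ 0.012 -0.005 -1.   ] lean 0.7
```

Emit:
{"api": "play_rows", "payload": {"plan": [[-2.8,2.8,0,0],[-5.6,5.6,0,0],[-8.4,8.4,0,0],[-11.2,11.2,0,0],[-14,14,0,0]]}}

```text
t: 9.98
ee_pos: [0.8294, -0.5336, 0.2036]
tool_rot: [2.376, 1.967, 0.03]
force: [0.9, -0.1, 0.2]
grip_width: 0.997
grip_force: 0.0
```

```bash
python3 -c "
from h import *
tz()"
```

```text
t 9.98 ee [ 0.8294 -0.5336  0.2036] r 0.986 q [-0.688  1.216  0.126  0.008  1.739 -0.499]
x [ 0.187  0.982 -0.021] y [ 0.981 -0.186  0.056] z [ 0.051 -0.032 -0.998] lean 3.5
```

Emit:
{"api": "play_rows", "payload": {"plan": [[1,-1,0,0],[2,-2,0,0],[3,-3,0,0],[4,-4,0,0],[5,-5,0,0]]}}

```text
t: 10.4
ee_pos: [0.7899, -0.4745, 0.2005]
tool_rot: [2.375, 1.967, 0.031]
force: [-0.1, 0.8, 0.9]
grip_width: 0.999
grip_force: 0.0
```

```bash
python3 -c "
from h import *
tz()"
```

```text
t 10.4 ee [ 0.7899 -0.4745  0.2005] r 0.922 q [-0.666  0.894  0.659  0.007  1.527 -0.478]
x [ 0.187  0.982 -0.022] y [ 0.981 -0.185  0.057] z [ 0.052 -0.032 -0.998] lean 3.5
```

The lean persists: pushing past the reach limit tilts the tool outward, and the tilt becomes the new commanded pose. I use that. First I move to azimuth about -9° and turn the tool so its x points outward.

Emit:
{"api": "play_rows", "payload": {"plan": [[3.5,-0.4,-2,0],[7,-0.8,-4,0],[10.5,-1.3,-6,0],[14,-1.8,-8,0],[17.3,-2.2,-10,0]]}}

```text
t: 10.82
ee_pos: [0.7961, -0.2959, 0.2967]
tool_rot: [2.375, 1.967, 0.032]
force: [2.0, 0.1, 0.3]
grip_width: 1.0
grip_force: 0.0
```

Emit:
{"api": "play_rows", "payload": {"plan": [[3.5,-0.4,-2,0.1],[7,-0.8,-4,0.2],[10.5,-1.3,-6,0.3],[14,-1.8,-8,0.4],[17.3,-2.2,-10,0.5]]}}

```text
t: 11.23
ee_pos: [0.8017, -0.1185, 0.3919]
tool_rot: [2.797, 1.315, 0.054]
force: [-0.2, -1.3, 0.2]
grip_width: 1.001
grip_force: 0.0
```

Emit:
{"api": "play_rows", "payload": {"plan": [[0,0,0,0.11],[0,0,0,0.22],[0,0,0,0.33],[0,0,0,0.44],[0,0,0,0.55]]}}

```text
t: 11.65
ee_pos: [0.8019, -0.1204, 0.3906]
tool_rot: [3.06, 0.507, 0.073]
force: [0.4, 0.7, 0.3]
grip_width: 0.998
grip_force: 0.0
```

Emit:
{"api": "play_rows", "payload": {"plan": [[0,0,0,0.11],[0,0,0,0.22],[0,0,0,0.33],[0,0,0,0.44],[0,0,0,0.52]]}}

```text
t: 12.07
ee_pos: [0.8019, -0.1207, 0.3906]
tool_rot: [3.1, -0.298, 0.087]
force: [0.1, -0.2, -1.2]
grip_width: 1.002
grip_force: 0.0
```

```bash
python3 -c "
from h import *
tz()"
```

```text
t 12.07 ee [ 0.8019 -0.1207  0.3906] r 0.811 q [-0.283  0.539  0.852 -0.015  1.691  1.477]
x [ 0.98  -0.189  0.058] y [-0.191 -0.981  0.02 ] z [ 0.053 -0.031 -0.998] lean 3.5
```

Tool x now points outward. I push outward past reach and watch the lean.

Emit:
{"api": "play_rows", "payload": {"plan": [[4,0,0,0],[8,0,0,0],[12,0,0,0],[16,0,0,0],[20,0,0,0]]}}

```text
t: 12.48
ee_pos: [0.9239, -0.1453, 0.3566]
tool_rot: [3.106, -0.29, 0.073]
force: [-0.1, 0.4, -6.7]
grip_width: 1.0
grip_force: 0.0
```

Emit:
{"api": "play_rows", "payload": {"plan": [[20,0,0,0],[20,0,0,0],[20,0,0,0],[20,0,0,0],[20,0,0,0]]}}

```text
t: 12.9
ee_pos: [0.9464, -0.1538, 0.3463]
tool_rot: [3.094, -0.289, 0.171]
force: [-0.2, 0.6, -0.5]
grip_width: 0.999
grip_force: 0.0
```

```bash
python3 -c "
from h import *
tz()"
```

```text
t 12.9 ee [ 0.9464 -0.1538  0.3463] r 0.959 q [-0.276  1.067  0.126 -0.009  1.835  1.478]
x [ 0.977 -0.183  0.112] y [-0.186 -0.982  0.019] z [ 0.107 -0.04  -0.994] lean 6.5
```

Emit:
{"api": "play_rows", "payload": {"plan": [[20,0,0,0],[20,0,0,0],[20,0,0,0],[20,0,0,0],[20,0,0,0]]}}

```text
t: 13.32
ee_pos: [0.9642, -0.1607, 0.3166]
tool_rot: [3.09, -0.289, 0.214]
force: [0.3, -0.3, -0.5]
grip_width: 1.001
grip_force: 0.0
```

```bash
python3 -c "
from h import *
tz()"
```

```text
t 13.32 ee [ 0.9642 -0.1607  0.3166] r 0.977 q [-0.279  1.1    0.126 -0.005  1.775  1.476]
x [ 0.973 -0.182  0.139] y [-0.186 -0.982  0.018] z [ 0.134 -0.044 -0.99 ] lean 8.1
```

Leaning works at about 1.6° per call. I shift the arm plane to the required azimuth and push outward and up.

Emit:
{"api": "play_rows", "payload": {"plan": [[1,-3,-2,0],[2,-6,-4,0],[3,-9,-6,0],[6,-11,-8,0],[9,-12,-10,0]]}}

```text
t: 13.73
ee_pos: [0.9618, -0.0582, 0.375]
tool_rot: [3.088, -0.284, 0.261]
force: [0.5, 0.1, -0.6]
grip_width: 1.002
grip_force: 0.0
```

Emit:
{"api": "play_rows", "payload": {"plan": [[20,0,-8,0],[20,0,-8,0],[20,0,-8,0],[20,0,-8,0],[20,0,-8,0]]}}

```text
t: 14.15
ee_pos: [0.9603, -0.0774, 0.3954]
tool_rot: [3.083, -0.29, 0.305]
force: [0.1, -0.8, -0.3]
grip_width: 1.001
grip_force: 0.0
```

```bash
python3 -c "
from h import *
tz()"
```

```text
t 14.15 ee [ 0.9603 -0.0774  0.3954] r 0.963 q [-0.195  1.017  0.127 -0.011  1.8    1.56 ]
x [ 0.963 -0.182  0.197] y [-0.187 -0.982  0.012] z [ 0.191 -0.048 -0.98 ] lean 11.4
```

Emit:
{"api": "play_rows", "payload": {"plan": [[20,0,-8,0],[20,0,-8,0],[20,0,-8,0],[20,0,-8,0],[20,0,-8,0]]}}

```text
t: 14.57
ee_pos: [0.9581, -0.0875, 0.4189]
tool_rot: [3.079, -0.286, 0.352]
force: [0.0, 0.4, -0.1]
grip_width: 1.003
grip_force: 0.0
```

```bash
python3 -c "
from h import *
tz()"
```

```text
t 14.57 ee [ 0.9581 -0.0875  0.4189] r 0.962 q [-0.207  0.992  0.127 -0.004  1.794  1.547]
x [ 0.958 -0.178  0.226] y [-0.185 -0.983  0.009] z [ 0.221 -0.05  -0.974] lean 13.1
```

Emit:
{"api": "play_rows", "payload": {"plan": [[20,-2,-20,0],[20,-2,-20,0],[20,-2,-20,0],[20,-2,-20,0],[20,-2,-20,0]]}}

```text
t: 14.98
ee_pos: [0.9277, -0.0808, 0.4966]
tool_rot: [3.073, -0.284, 0.399]
force: [-1.0, -0.3, 0.7]
grip_width: 1.0
grip_force: 0.0
```

Emit:
{"api": "play_rows", "payload": {"plan": [[20,-2,-20,0],[20,-2,-20,0],[20,-2,-20,0],[20,-2,-20,0],[20,-2,-20,0]]}}

```text
t: 15.4
ee_pos: [0.8965, -0.0757, 0.5606]
tool_rot: [3.067, -0.283, 0.44]
force: [0.1, -0.5, -0.6]
grip_width: 1.0
grip_force: 0.0
```

Emit:
{"api": "play_rows", "payload": {"plan": [[20,-2,-20,0],[20,-2,-20,0],[20,-2,-20,0],[20,-2,-20,0],[20,-2,-20,0]]}}

```text
t: 15.82
ee_pos: [0.8643, -0.0704, 0.6178]
tool_rot: [3.061, -0.282, 0.483]
force: [-0.4, 0.8, -0.4]
grip_width: 1.001
grip_force: 0.0
```

```bash
python3 -c "
from h import *
tz()"
```

```text
t 15.82 ee [ 0.8643 -0.0704  0.6178] r 0.867 q [-0.214  0.762  0.127  0.009  1.94   1.545]
x [ 0.935 -0.173  0.308] y [-0.183 -0.983  0.001] z [ 0.303 -0.057 -0.951] lean 17.9
```

Emit:
{"api": "play_rows", "payload": {"plan": [[20,-2,-6,0],[20,-2,-6,0],[20,-2,-6,0],[20,-2,-6,0],[20,-2,-6,0]]}}

```text
t: 16.23
ee_pos: [0.8773, -0.0713, 0.6116]
tool_rot: [3.056, -0.281, 0.522]
force: [-0.4, 0.3, 0.6]
grip_width: 0.997
grip_force: 0.0
```

Emit:
{"api": "play_rows", "payload": {"plan": [[20,-2,-6,0],[20,-2,-6,0],[20,-2,-6,0],[20,-2,-6,0],[20,-2,-6,0]]}}

```text
t: 16.65
ee_pos: [0.8854, -0.0714, 0.6151]
tool_rot: [3.047, -0.279, 0.57]
force: [-0.5, -0.3, -0.6]
grip_width: 0.998
grip_force: 0.0
```

Emit:
{"api": "play_rows", "payload": {"plan": [[20,-2,-6,0],[20,-2,-6,0],[20,-2,-6,0],[20,-2,-6,0],[20,-2,-6,0]]}}

```text
t: 17.07
ee_pos: [0.8918, -0.0714, 0.6199]
tool_rot: [3.038, -0.278, 0.616]
force: [0.2, 0.2, -0.2]
grip_width: 1.001
grip_force: 0.0
```

Emit:
{"api": "play_rows", "payload": {"plan": [[20,-2,-6,0],[20,-2,-6,0],[20,-2,-6,0],[20,-2,-6,0],[20,-2,-6,0]]}}

```text
t: 17.48
ee_pos: [0.896, -0.0711, 0.6278]
tool_rot: [3.029, -0.276, 0.661]
force: [0.1, 0.0, -0.1]
grip_width: 0.998
grip_force: 0.0
```

Emit:
{"api": "play_rows", "payload": {"plan": [[20,-2,-6,0],[20,-2,-6,0],[20,-2,-6,0],[20,-2,-6,0],[20,-2,-6,0]]}}

```text
t: 17.9
ee_pos: [0.8983, -0.0708, 0.6382]
tool_rot: [3.019, -0.274, 0.707]
force: [-0.4, 0.4, -0.2]
grip_width: 0.999
grip_force: 0.0
```

```bash
python3 -c "
from h import *
tz()"
```

```text
t 17.9 ee [ 0.8983 -0.0708  0.6382] r 0.901 q [-0.212  0.755  0.127  0.026  1.8    1.552]
x [ 0.881 -0.164  0.443] y [-0.177 -0.984 -0.012] z [ 0.438 -0.068 -0.896] lean 26.3
```

Emit:
{"api": "play_rows", "payload": {"plan": [[20,2,-6,0],[20,2,-6,0],[20,2,-6,0],[20,2,-6,0],[20,2,-6,0]]}}

```text
t: 18.32
ee_pos: [0.8958, -0.0956, 0.6518]
tool_rot: [3.007, -0.274, 0.752]
force: [0.0, -0.4, 0.1]
grip_width: 1.001
grip_force: 0.0
```

Emit:
{"api": "play_rows", "payload": {"plan": [[20,2,-6,0],[20,2,-6,0],[20,2,-6,0],[20,2,-6,0],[20,2,-6,0]]}}

```text
t: 18.73
ee_pos: [0.8919, -0.1159, 0.6669]
tool_rot: [2.995, -0.272, 0.797]
force: [-0.5, 0.5, 0.3]
grip_width: 1.003
grip_force: 0.0
```

Emit:
{"api": "play_rows", "payload": {"plan": [[20,2,-6,0],[20,2,-6,0],[20,2,-6,0],[20,2,-6,0],[20,2,-6,0]]}}

```text
t: 19.15
ee_pos: [0.8863, -0.1337, 0.6833]
tool_rot: [2.981, -0.27, 0.842]
force: [0.2, -0.6, 0.2]
grip_width: 0.998
grip_force: 0.0
```

Emit:
{"api": "play_rows", "payload": {"plan": [[20,2,-6,0],[20,2,-6,0],[20,2,-6,0],[20,2,-6,0],[20,2,-6,0]]}}

```text
t: 19.57
ee_pos: [0.8795, -0.1491, 0.7009]
tool_rot: [2.966, -0.269, 0.886]
force: [0.6, -0.5, -0.2]
grip_width: 0.999
grip_force: 0.0
```

```bash
python3 -c "
from h import *
tz()"
```

```text
t 19.57 ee [ 0.8795 -0.1491  0.7009] r 0.892 q [-0.324  0.694  0.127  0.096  1.747  1.472]
x [ 0.822 -0.156  0.547] y [-0.175 -0.984 -0.016] z [ 0.542 -0.082 -0.837] lean 33.2
```

Lean is 33° and the tool is aligned within about 2° of the grip. I check the camera position in the tool frame and work out the approach.

```bash
cat >> h.py <<'E'
O=np.array([.622,.1035,0]); YAW=-.19
def gf(p,O=None):  # grip frame mm -> world
    O=globals()['O'] if O is None else O
    Rz=R.from_euler('z',YAW).as_matrix(); Ry=R.from_euler('y',-35,degrees=True).as_matrix()
    return O+Rz@(np.array([0,.075,.08])+Ry@(np.array(p)/1000))
def togrip(w): 
    Rz=R.from_euler('z',YAW).as_matrix(); Ry=R.from_euler('y',-35,degrees=True).as_matrix()
    return ((((np.atleast_2d(w)-O)@Rz)-[0,.075,.08])@Ry)*1000
E
python3 - <<'E'
from h import *
tz(); o=r.get_obs(); T=R.from_rotvec(o['tool_rot']).as_matrix()
c,Rm,t=cam('wrist'); print('cam in tool',T.T@(-Rm.T@t-o['ee_pos']), 'cam axes in tool',(T.T@Rm.T).round(2).tolist())
print('tool in grip frame'); 
Rg=R.from_euler('z',YAW)*R.from_euler('y',-35,degrees=True); print((Rg.as_matrix().T@T).round(3))
tgt=gf([0,20,85])-T[:,2]*-.019 - T[:,2]*.16
print('mid',gf([0,0,85]),'pre',tgt); delta(tgt)
E
```

```text
t 19.57 ee [ 0.8795 -0.1491  0.7009] r 0.892 q [-0.324  0.694  0.127  0.096  1.747  1.472]
x [ 0.822 -0.156  0.547] y [-0.175 -0.984 -0.016] z [ 0.542 -0.082 -0.837] lean 33.2
cam in tool [ 7.73552777e-02  6.34015484e-06 -1.79975437e-01] cam axes in tool [[0.0, -0.96, -0.27], [1.0, 0.0, -0.0], [0.0, -0.27, 0.96]]
tool in grip frame
[[ 1.     0.002 -0.032]
 [ 0.003 -1.     0.021]
 [-0.032 -0.021 -0.999]]
mid [0.58828779 0.18635794 0.14962792] pre [0.51571346 0.21761333 0.26759628]
t 19.57 ee [ 0.8795 -0.1491  0.7009] q [-0.324  0.694  0.127  0.096  1.747  1.472] tool x deg -10.7 F [ 0.6 -0.5 -0.2] gw 0.998541820267237 gf 0.0
shift cm [-59.34 -29.01  13.53] turn None
```

Emit:
{"api": "play_rows", "payload": {"plan": [[-4,0,0,0],[-8,0,0,0],[-12,0,0,0],[-16,0,0,0],[-20,0,0,0]]}}

```text
t: 19.98
ee_pos: [0.7561, -0.1254, 0.6183]
tool_rot: [2.966, -0.269, 0.886]
force: [0.7, -1.3, 0.5]
grip_width: 1.002
grip_force: 0.0
```

Emit:
{"api": "play_rows", "payload": {"plan": [[-4,0,0,0],[-8,0,0,0],[-12,0,0,0],[-16,0,0,0],[-20,0,0,0]]}}

```text
t: 20.4
ee_pos: [0.5912, -0.0941, 0.5088]
tool_rot: [2.966, -0.269, 0.886]
force: [0.1, 0.9, 0.6]
grip_width: 1.003
grip_force: 0.0
```

Emit:
{"api": "play_rows", "payload": {"plan": [[-3.5,-2,0,0],[-7,-4,0,0],[-10.5,-6,0,0],[-14,-8,0,0],[-17,-10,0,0]]}}

```text
t: 20.82
ee_pos: [0.469, 0.0309, 0.4174]
tool_rot: [2.966, -0.271, 0.885]
force: [-0.6, -0.0, 0.7]
grip_width: 1.002
grip_force: 0.0
```

Run:
```python
from h import *
tz(); T=R.from_rotvec(r.get_obs()['tool_rot']).as_matrix(); delta(gf([0,20,85])-T[:,2]*.141)
```

```text
t 20.82 ee [0.469  0.0309 0.4174] r 0.47 q [-0.189 -0.693  2.051  0.022  1.205  1.562]
x [ 0.822 -0.156  0.547] y [-0.176 -0.984 -0.017] z [ 0.541 -0.082 -0.837] lean 33.2
t 20.82 ee [0.469  0.0309 0.4174] q [-0.189 -0.693  2.051  0.022  1.205  1.562] tool x deg -10.8 F [-0.6 -0.   0.7] gw 1.001818372200392 gf 0.0
shift cm [ -7.26 -18.95  13.53] turn None
```

Emit:
{"api": "play_rows", "payload": {"plan": [[-2,-3.5,0,0],[-4,-7,0,0],[-6,-11,0,0],[-7,-15,0,0],[-7,-19,0,0]]}}

```text
t: 21.23
ee_pos: [0.4442, 0.2295, 0.383]
tool_rot: [2.967, -0.267, 0.887]
force: [0.7, -1.2, 0.8]
grip_width: 0.997
grip_force: 0.0
```

Emit:
{"api": "play_rows", "payload": {"plan": [[0,0,0,-0.12],[0,0,0,-0.24],[0,0,0,-0.36],[0,0,0,-0.48],[0,0,0,-0.6]]}}

```text
t: 21.65
ee_pos: [0.446, 0.2276, 0.3836]
tool_rot: [2.767, 0.598, 0.788]
force: [0.3, 0.3, 1.1]
grip_width: 1.0
grip_force: 0.0
```

Emit:
{"api": "play_rows", "payload": {"plan": [[0,0,0,-0.12],[0,0,0,-0.24],[0,0,0,-0.36],[0,0,0,-0.48],[0,0,0,-0.6]]}}

```text
t: 22.07
ee_pos: [0.4461, 0.2273, 0.3837]
tool_rot: [2.366, 1.331, 0.637]
force: [0.9, 0.1, 0.3]
grip_width: 1.003
grip_force: 0.0
```

Emit:
{"api": "play_rows", "payload": {"plan": [[0,0,0,-0.12],[0,0,0,-0.24],[0,0,0,-0.36],[0,0,0,-0.48],[0,0,0,-0.6]]}}

```text
t: 22.48
ee_pos: [0.4461, 0.2273, 0.3837]
tool_rot: [1.809, 1.91, 0.448]
force: [0.4, -0.2, 0.2]
grip_width: 1.0
grip_force: 0.0
```

Emit:
{"api": "play_rows", "payload": {"plan": [[0,0,0,-0.12],[0,0,0,-0.24],[0,0,0,-0.36],[0,0,0,-0.48],[0,0,0,-0.6]]}}

```text
t: 22.9
ee_pos: [0.4461, 0.2273, 0.3837]
tool_rot: [1.141, 2.314, 0.233]
force: [-0.1, -0.5, -0.4]
grip_width: 1.0
grip_force: 0.0
```

Emit:
{"api": "play_rows", "payload": {"plan": [[0,0,0,-0.12],[0,0,0,-0.24],[0,0,0,-0.36],[0,0,0,-0.48],[0,0,0,-0.6]]}}

```text
t: 23.32
ee_pos: [0.4461, 0.2273, 0.3837]
tool_rot: [0.404, 2.53, 0.006]
force: [-0.1, -0.0, -0.7]
grip_width: 1.002
grip_force: 0.0
```

Emit:
{"api": "play_rows", "payload": {"plan": [[0,0,0,-0.12],[0,0,0,-0.14],[0,0,0,-0.14],[0,0,0,-0.14],[0,0,0,-0.14]]}}

```text
t: 23.73
ee_pos: [0.4463, 0.2273, 0.3837]
tool_rot: [0.236, 2.552, -0.045]
force: [0.3, -0.1, 0.5]
grip_width: 0.998
grip_force: 0.0
```

Run:
```python
from h import *
tz(); T=R.from_rotvec(r.get_obs()['tool_rot']).as_matrix(); delta(gf([0,20,85])-T[:,2]*.061)
w,d=grab_frame('wrist'); cv2.imwrite('pics/w3.png',w); np.save('w3d.npy',d)
v,u=np.mgrid[0:384,0:512]; np.save('w3P.npy',ptsd('wrist',np.c_[u.ravel(),v.ravel()],d).reshape(384,512,3))
```

```text
t 23.73 ee [0.4463 0.2273 0.3837] r 0.501 q [ 0.408 -0.503  1.998 -0.322  1.16  -0.922]
x [-0.822  0.159 -0.547] y [0.178 0.984 0.018] z [ 0.541 -0.082 -0.837] lean 33.2
t 23.73 ee [0.4463 0.2273 0.3837] q [ 0.408 -0.503  1.998 -0.322  1.16  -0.922] tool x deg 169.1 F [ 0.3 -0.1  0.5] gw 0.9979149965249554 gf 0.0
shift cm [ 0.48  0.07 21.56] turn None
```

View pics/w3.png

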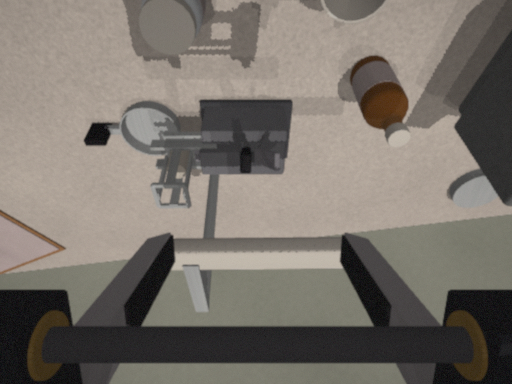

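The wrist view shows the grip end, black, at about (246,160), and the trigger end, light, at about (278,161). The lamp bar runs across row 250 behind them. I measure both ends in the grip frame.

Run:
```python
from h import *
P=np.load('w3P.npy'); w=cv2.imread('pics/w3.png'); G=togrip(P.reshape(-1,3)).reshape(P.shape)
for u,v in [(246,150),(246,160),(246,168),(278,158),(278,163)]: print(u,v,w[v,u],G[v,u].round(1))
# points above local z 80 in neighbourhood
v,u=np.mgrid[0:384,0:512]; d=np.load('w3d.npy'); m=(d>0)&(u>225)&(u<300)&(v>135)&(v<180)&(G[...,2]>60)&(G[...,2]<125)&(abs(G[...,0])<45)
g=w.max(2); a=m&(g<45)&(u<262); b=m&(u>266)
for n,k in (('grip',a),('trig',b)): 
    q=G[k]; print(n,k.sum(),np.percentile(q,[5,50,95],axis=0).round(1).tolist() if k.sum() else '', (u[k].min(),u[k].max(),v[k].min(),v[k].max()) if k.sum() else '')
cv2.imwrite('pics/g.png',cv2.resize(w[90:260,180:310],None,fx=4,fy=3.5,interpolation=2))
```

```text
246 150 [10 12 11] [-14.7   4.8  72. ]
246 160 [35 33 34] [ -5.2   5.1 106.5]
246 168 [36 37 35] [  5.    5.  106.8]
278 158 [109 105 110] [-5.4 47.5 87.5]
278 163 [110 107 112] [ 1.1 47.5 88.7]
grip 224 [[-14.5, -1.3, 82.9], [-4.8, 4.9, 105.3], [9.1, 10.2, 106.9]] (np.int64(241), np.int64(251), np.int64(150), np.int64(172))
trig 233 [[-13.2, 34.3, 62.2], [-2.7, 41.2, 84.0], [8.3, 48.8, 89.9]] (np.int64(267), np.int64(279), np.int64(150), np.int64(169))
```

View pics/g.png

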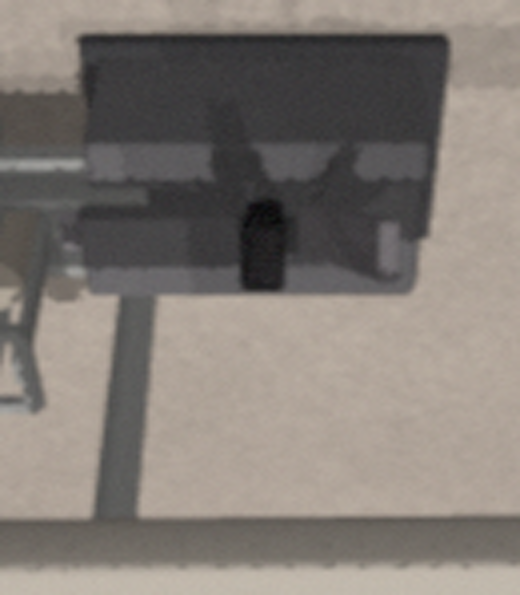

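```bash
sed -i 's/^O=np.array.*; YAW/O=np.array([.6225,.1084,0]); YAW/' h.py
python3 - <<'E'
from h import *
T=R.from_rotvec(r.get_obs()['tool_rot']).as_matrix(); delta(gf([-1,20,84])+T[:,2]*.019)
# bar clearance in final tool frame
Rz=R.from_euler('z',YAW).as_matrix(); tcp=gf([-1,20,84])+T[:,2]*.019
for y in (-15,85,185): print(T.T@(O+Rz@[-.075,y/1000,.29]-tcp))
for n,p in dict(bottle=(.5776,.361,.16),jar=(.426,.132,.1)).items(): print(n,T.T@(np.array(p)-tcp))
E
```

```text
t 23.78 ee [0.4463 0.2273 0.3837] q [ 0.408 -0.503  1.998 -0.322  1.16  -0.923] tool x deg 169.1 F [0.2 0.4 0.3] gw 1.0054586507611274 gf 0.0
shift cm [ 0.62  0.56 29.64] turn None
[-0.05580084 -0.10709441 -0.15424177]
[-0.05577757 -0.00711768 -0.1520845 ]
[-0.0557543   0.09285904 -0.14992722]
bottle [ 0.02942711  0.14525149 -0.04913189]
jar [ 0.15060896 -0.10806494 -0.06214364]
```

Emit:
{"api": "play_rows", "payload": {"plan": [[0.2,0.2,3,0],[0.4,0.4,6,0],[0.6,0.6,9,0],[0.6,0.6,12,0],[0.6,0.6,14,0]]}}

```text
t: 24.2
ee_pos: [0.5181, 0.2221, 0.2602]
tool_rot: [0.235, 2.555, -0.047]
force: [-1.3, -0.3, -0.2]
grip_width: 1.001
grip_force: 0.0
```

Emit:
{"api": "play_rows", "payload": {"plan": [[0,0,2,0],[0,0,4,0],[0,0,6,0],[0,0,7,0],[0,0,7,0]]}}

```text
t: 24.62
ee_pos: [0.5555, 0.2162, 0.202]
tool_rot: [0.235, 2.557, -0.048]
force: [0.1, 0.9, 0.0]
grip_width: 1.003
grip_force: 0.0
```

Run:
```python
from h import *
T=R.from_rotvec(r.get_obs()['tool_rot']).as_matrix(); delta(gf([-1,20,84])+T[:,2]*.019)
w,d=grab_frame('wrist'); cv2.imwrite('pics/w4.png',w)
v,u=np.mgrid[0:384,0:512]; P=ptsd('wrist',np.c_[u.ravel(),v.ravel()],d).reshape(384,512,3); G=togrip(P.reshape(-1,3)).reshape(P.shape)
for lo,hi,y0,y1,n in ((100,112,-20,22,'grip'),(75,97,28,60,'trig')):
    m=(d>0)&(G[...,2]>lo)&(G[...,2]<hi)&(abs(G[...,0])<25)&(G[...,1]>y0)&(G[...,1]<y1); print(n,m.sum(),np.percentile(G[m],[3,50,97],axis=0).round(1).tolist())
```

```text
t 24.62 ee [0.5555 0.2162 0.202 ] q [ 0.293 -0.137  2.048 -0.359  0.734 -0.888] tool x deg 169.2 F [0.1 0.9 0. ] gw 1.0032659976658564 gf 0.0
shift cm [-0.19  0.06  8.44] turn None
grip 712 [[-12.4, -6.5, 103.1], [-1.0, 0.1, 106.5], [11.5, 6.4, 107.9]]
trig 541 [[-11.5, 33.6, 75.8], [-1.0, 38.6, 88.7], [10.7, 44.5, 91.1]]
```

View pics/w4.png

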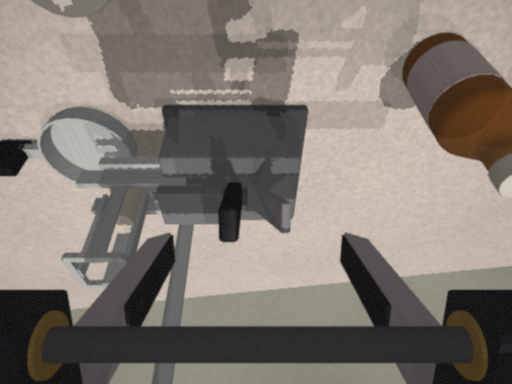

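The wrist view shows the grip end at (230,235) and the trigger end at (285,225), both between the fingers. Depth puts the grip at y ±6.5 in its frame, as modelled, so I insert.

Emit:
{"api": "play_rows", "payload": {"plan": [[-0.1,0,2,0],[-0.2,0,4,0],[-0.2,0,6,0],[-0.2,0,8,0],[-0.2,0,8.4,0]]}}

```text
t: 25.08
ee_pos: [0.603, 0.2093, 0.1342]
tool_rot: [0.234, 2.554, -0.046]
force: [-0.7, 0.4, -0.5]
grip_width: 1.001
grip_force: 0.0
```

Emit:
{"api": "play_rows", "payload": {"plan": [[0,0,0,0],[0,0,0,0],[0,0,0,0],[0,0,0,0],[0,0,0,0]], "hand": 0.28, "grip_force": 15}}

```text
t: 25.5
ee_pos: [0.6034, 0.21, 0.1369]
tool_rot: [0.233, 2.551, -0.044]
force: [0.1, -0.2, 0.7]
grip_width: 0.684
grip_force: 0.0
```

Run:
```python
from h import *
T=R.from_rotvec(r.get_obs()['tool_rot']).as_matrix(); delta(gf([-1,20,84])+T[:,2]*.019)
```

```text
t 25.5 ee [0.6034 0.21   0.1369] q [ 0.253  0.051  2.    -0.4    0.584 -0.857] tool x deg 169.2 F [ 0.1 -0.2  0.7] gw 0.6836199905246072 gf 0.0
shift cm [ 0.3  -0.08  0.34] turn None
```

Emit:
{"api": "play_rows", "payload": {"plan": [[0,-0.2,0.3,0],[0,-0.5,0.3,0],[0,-0.8,0.3,0],[0,-1.1,0.3,0],[0,-1.3,0.3,0]], "hand": -0.32}}

```text
t: 25.92
ee_pos: [0.6029, 0.1969, 0.1337]
tool_rot: [0.233, 2.551, -0.044]
force: [-2.3, 7.4, 3.7]
grip_width: 0.351
grip_force: 3.6
```

Emit:
{"api": "play_rows", "payload": {"plan": [[0,0,0,0],[0,0,0,0],[0,0,0,0]]}}

```text
t: 26.17
ee_pos: [0.6029, 0.1966, 0.1337]
tool_rot: [0.233, 2.551, -0.045]
force: [-3.5, 2.2, 6.0]
grip_width: 0.339
grip_force: 6.3
```

Run:
```python
from h import *
T=R.from_rotvec(r.get_obs()['tool_rot']).as_matrix(); delta(gf([-1,6,84])+T[:,2]*.019)
```

```text
t 26.17 ee [0.6029 0.1966 0.1337] q [ 0.227  0.042  2.017 -0.384  0.569 -0.891] tool x deg 169.2 F [-3.5  2.2  6. ] gw 0.3393089145998758 gf 6.310506326844916
shift cm [ 0.3  -0.15 -0.04] turn None
```

Emit:
{"api": "play_rows", "payload": {"plan": [[0,-0.1,0,0],[0,-0.2,0,0],[0,-0.2,0,0],[0,-0.2,0,0],[0,-0.2,0,0]], "hand": -1, "grip_force": 20}}

```text
t: 26.58
ee_pos: [0.6023, 0.1936, 0.1335]
tool_rot: [0.234, 2.552, -0.049]
force: [-4.7, -1.7, 8.0]
grip_width: 0.267
grip_force: 20.0
```

Run:
```python
from h import *
T=R.from_rotvec(r.get_obs()['tool_rot']).as_matrix(); delta(gf([-1,6,84])+T[:,2]*.019)
```

```text
t 26.58 ee [0.6023 0.1936 0.1335] q [ 0.222  0.039  2.02  -0.383  0.57  -0.897] tool x deg 169.2 F [-4.7 -1.7  8. ] gw 0.2671257660543431 gf 20.03737360239029
shift cm [ 0.29  0.16 -0.04] turn None
```

Opening is 25 mm at 20 N with a small net force, so the trigger is fully squeezed against the grip. I release it and check the tablet.

Emit:
{"api": "play_rows", "payload": {"plan": [[0,0.1,0,0],[0,0.1,0,0],[0,0.1,0,0]]}}

```text
t: 26.83
ee_pos: [0.6023, 0.1936, 0.1335]
tool_rot: [0.234, 2.553, -0.051]
force: [-7.2, -6.1, 9.6]
grip_width: 0.275
grip_force: 20.0
```

Emit:
{"api": "play_rows", "payload": {"plan": [[0,0.1,0,0],[0,0.4,0,0],[0,0.7,0,0],[0,1,0,0],[0,1.4,0,0]], "hand": 0.5}}

```text
t: 27.25
ee_pos: [0.6049, 0.2083, 0.133]
tool_rot: [0.233, 2.553, -0.05]
force: [-0.2, -10.4, 4.0]
grip_width: 0.595
grip_force: 5.2
```

Emit:
{"api": "play_rows", "payload": {"plan": [[0,0,0,0],[0,0,0,0],[0,0,0,0],[0,0,0,0],[0,0,0,0]]}}

```text
t: 27.67
ee_pos: [0.6044, 0.2096, 0.1326]
tool_rot: [0.233, 2.553, -0.045]
force: [-0.7, -0.0, -0.1]
grip_width: 0.75
grip_force: 0.0
```

```bash
cat > chk.py <<'E'
from h import *
T=R.from_rotvec(r.get_obs()['tool_rot']).as_matrix(); delta(gf([-1,20,84])+T[:,2]*.019)
w,d=grab_frame('wrist'); v,u=np.mgrid[0:384,0:512]; P=ptsd('wrist',np.c_[u.ravel(),v.ravel()],d).reshape(384,512,3); G=togrip(P.reshape(-1,3)).reshape(P.shape)
m=(d>0)&(G[...,2]>75)&(G[...,2]<97)&(abs(G[...,0])<15)&(G[...,1]>11)&(G[...,1]<60); print('trig y',m.sum(),np.percentile(G[m][:,1],[3,50,97]).round(1) if m.sum() else '')
Rz=R.from_euler('z',YAW).as_matrix()
for n in ['wrist','side','top']:
    im,dd=grab_frame(n); Q=ptsd(n,np.c_[u.ravel(),v.ravel()],dd).reshape(384,512,3); D=((Q-O)@Rz)*1000
    k=(dd>0)&(np.hypot(D[...,0],D[...,1]+83)<42)&(D[...,2]>10)&(D[...,2]<35); g=cv2.cvtColor(im,6)
    k2=(dd>0)&(np.hypot(D[...,0],D[...,1]+83)<40)&(D[...,2]<10)
    print(n,'raised in dish',k.sum(),D[k].mean(0).round(0) if k.sum() else '', 'floor',k2.sum())
    k=(dd>0)&(np.hypot(D[...,0],D[...,1]+30)<22)&(D[...,2]>72)&(D[...,2]<165); 
    if k.sum(): print('  mag z',np.percentile(D[k][:,2],[10,50,90]).round(0),k.sum())
E
python3 chk.py
```

```text
t 27.67 ee [0.6044 0.2096 0.1326] q [ 0.251  0.061  1.999 -0.402  0.578 -0.856] tool x deg 169.2 F [-0.7 -0.  -0.1] gw 0.7499848846396101 gf 0.0
shift cm [ 0.16 -0.06 -0.08] turn None
trig y 1594 [33.5 40.2 58.6]
wrist raised in dish 703 [ -8. -73.  23.] floor 2520
  mag z [ 90. 109. 137.] 4669
side raised in dish 1 [-31. -55.  19.] floor 37
  mag z [104. 134. 155.] 146
top raised in dish 43 [  0. -80.  24.] floor 401
  mag z [ 85. 105. 133.] 141
```

```bash
cat > chk2.py <<'E'
from h import *
v,u=np.mgrid[0:384,0:512]; Rz=R.from_euler('z',YAW).as_matrix()
def mag(Q,lab):
    D=((Q-O)@Rz)*1000; k=(np.hypot(D[...,0]+1,D[...,1]+28)<11)&(D[...,2]>60)&(D[...,2]<150); print(lab,'mag top',k.sum(),np.sort(D[k][:,2]).round(0)[::3])
mag(np.load('P.npy'),'start')
for n in ['top','wrist']:
    im,dd=grab_frame(n); Q=ptsd(n,np.c_[u.ravel(),v.ravel()],dd).reshape(384,512,3)
    if n=='top': mag(Q,'now')
    D=((Q-O)@Rz)*1000; k=(dd>0)&(np.hypot(D[...,0]+3,D[...,1]+83)<43)&(D[...,2]<32)
    for y in range(-120,-45,8):
        print(n,y,[f"{int(np.median(D[j][:,2]))}/{int(np.median(im[j].max(1)))}" if (j:=k&(abs(D[...,1]-y)<4)&(abs(D[...,0]-x)<4)).sum() else '--' for x in range(-40,41,8)])
E
python3 chk2.py
```

```text
start mag top 43 [ 71. 114. 115. 116. 117. 117. 117. 118. 119. 119. 119. 121. 121. 123.
 126.]
now mag top 39 [ 80. 102. 103. 104. 104. 105. 106. 107. 108. 109. 109. 110. 111.]
top -120 ['--', '0/125', '8/142', '4/143', '3/143', '4/143', '4/143', '3/143', '-2/144', '--', '--']
top -112 ['--', '5/135', '4/144', '6/144', '4/144', '5/144', '4/143', '3/143', '3/144', '1/144', '--']
top -104 ['2/107', '2/144', '2/144', '5/143', '6/143', '4/143', '3/143', '3/143', '1/143', '4/143', '--']
top -96 ['4/133', '2/144', '3/144', '1/144', '4/143', '5/144', '3/144', '4/144', '3/144', '3/144', '2/144']
top -88 ['5/118', '3/137', '5/136', '2/136', '3/133', '4/134', '4/108', '1/142', '5/144', '2/144', '1/143']
top -80 ['4/120', '4/138', '4/135', '5/134', '28/101', '29/122', '29/111', '28/96', '3/111', '3/105', '2/102']
top -72 ['18/110', '4/135', '1/134', '4/134', '28/92', '2/93', '8/119', '8/92', '3/107', '5/101', '4/102']
top -64 ['3/105', '5/101', '3/136', '4/127', '0/109', '5/90', '4/99', '5/91', '5/90', '--', '--']
top -56 ['0/121', '18/114', '4/101', '1/116', '4/109', '4/89', '4/91', '3/89', '3
[... 373 characters left out ...]
', '3/216', '3/219', '3/217', '--']
wrist -96 ['--', '4/212', '3/214', '4/214', '4/215', '3/214', '4/212', '--', '--', '--', '--']
wrist -88 ['--', '4/208', '3/199', '3/202', '3/204', '--', '--', '--', '--', '--', '--']
wrist -80 ['--', '4/197', '3/198', '14/184', '29/153', '--', '--', '--', '3/147', '--', '--']
wrist -72 ['0/156', '--', '4/196', '17/152', '20/112', '14/120', '11/120', '3/143', '3/160', '--', '--']
wrist -64 ['0/157', '--', '--', '4/201', '3/144', '3/132', '3/154', '3/134', '3/139', '--', '--']
wrist -56 ['3/117', '2/135', '--', '--', '4/135', '3/128', '3/131', '3/130', '4/119', '--', '--']
wrist -48 ['--', '3/126', '3/113', '--', '--', '--', '--', '5/112', '--', '--', '--']
```

The stack dropped 12 mm, so one tablet is out. It lies in the dish, on edge, near (4,-76). The trigger is free, so I squeeze a second time.

Emit:
{"api": "play_rows", "payload": {"plan": [[0,-0.1,0,0],[0,-0.4,0,0],[0,-0.7,0,0],[0,-1,0,0],[0,-1.3,0,0]], "hand": -0.32, "grip_force": 15}}

```text
t: 28.38
ee_pos: [0.6034, 0.1981, 0.1344]
tool_rot: [0.233, 2.549, -0.04]
force: [-2.9, 7.7, 4.5]
grip_width: 0.434
grip_force: 3.8
```

Emit:
{"api": "play_rows", "payload": {"plan": [[0,0,0,0],[0,0,0,0],[0,0,0,0]]}}

```text
t: 28.63
ee_pos: [0.6032, 0.1966, 0.1345]
tool_rot: [0.233, 2.55, -0.045]
force: [-4.5, 0.4, 6.5]
grip_width: 0.344
grip_force: 7.3
```

Emit:
{"api": "play_rows", "payload": {"plan": [[0,-0.1,0,0],[0,-0.1,0,0],[0,-0.1,0,0],[0,-0.1,0,0],[0,-0.1,0,0]], "hand": -1, "grip_force": 20}}

```text
t: 29.05
ee_pos: [0.6027, 0.1936, 0.1344]
tool_rot: [0.234, 2.552, -0.051]
force: [-7.8, -8.1, 11.0]
grip_width: 0.277
grip_force: 20.0
```

Emit:
{"api": "play_rows", "payload": {"plan": [[0,0,0,0],[0,0,0,0],[0,0,0,0]]}}

```text
t: 29.3
ee_pos: [0.6026, 0.1936, 0.1343]
tool_rot: [0.234, 2.552, -0.051]
force: [-8.5, -7.1, 9.9]
grip_width: 0.275
grip_force: 20.0
```

Emit:
{"api": "play_rows", "payload": {"plan": [[0,0.2,0,0],[0,0.5,0,0],[0,0.8,0,0],[0,1.1,0,0],[0,1.4,0,0]], "hand": 0.7}}

```text
t: 29.72
ee_pos: [0.6052, 0.2082, 0.1338]
tool_rot: [0.234, 2.552, -0.048]
force: [-1.6, -5.2, 4.6]
grip_width: 0.593
grip_force: 2.8
```

Emit:
{"api": "play_rows", "payload": {"plan": [[0,0,0,0],[0,0,0,0],[0,0,0,0],[0,0,0,0],[0,0,0,0]]}}

```text
t: 30.13
ee_pos: [0.6045, 0.2095, 0.1327]
tool_rot: [0.233, 2.553, -0.045]
force: [-0.1, 0.1, -1.0]
grip_width: 0.843
grip_force: 0.0
```

Emit:
{"api": "play_rows", "payload": {"plan": [[0,0,0,0],[0,0,0,0],[0,0,0,0],[0,0,0,0],[0,0,0,0]]}}

```text
t: 30.55
ee_pos: [0.6048, 0.2094, 0.133]
tool_rot: [0.233, 2.552, -0.045]
force: [0.3, -0.5, -0.3]
grip_width: 0.853
grip_force: 0.0
```

```bash
python3 chk.py; python3 chk2.py
```

```text
t 30.55 ee [0.6048 0.2094 0.133 ] q [ 0.251  0.06   1.998 -0.402  0.578 -0.856] tool x deg 169.2 F [ 0.3 -0.5 -0.3] gw 0.8529421349216337 gf 0.0
shift cm [ 0.22 -0.04 -0.06] turn None
trig y 1158 [33.4 38.1 43.9]
wrist raised in dish 1484 [ -6. -88.  19.] floor 1836
  mag z [ 89. 110. 137.] 4361
side raised in dish 0  floor 39
  mag z [103. 136. 158.] 136
top raised in dish 120 [ -1. -94.  20.] floor 325
  mag z [ 84.  94. 139.] 132
start mag top 43 [ 71. 114. 115. 116. 117. 117. 117. 118. 119. 119. 119. 121. 121. 123.
 126.]
now mag top 38 [78. 90. 92. 93. 93. 93. 94. 95. 95. 96. 97. 97. 99.]
top -120 ['--', '--', '5/142', '3/143', '2/142', '6/133', '7/142', '5/141', '--', '--', '--']
top -112 ['--', '7/135', '4/144', '0/143', '15/136', '18/142', '15/141', '6/132', '5/144', '1/144', '--']
top -104 ['3/108', '5/144', '5/144', '3/140', '14/143', '16/143', '16/142', '12/134', '4/143', '5/143', '--']
top -96 ['5/132', '4/144', '4/144', '5/144', '12/133', '16/143', '18/141', '6/136', '4/144', '5/144', '6/143']
top -88 ['2/119', '5/137', '4/136', '3/136', '7/133', '5/132', '5/106', '4/142
[... 808 characters left out ...]
 '4/218', '4/213', '--']
wrist -96 ['--', '4/209', '3/211', '8/154', '15/231', '15/231', '16/229', '15/223', '--', '--', '--']
wrist -88 ['--', '4/204', '3/197', '3/199', '9/150', '15/230', '--', '--', '--', '--', '--']
wrist -80 ['--', '4/192', '3/195', '14/177', '27/147', '--', '--', '--', '3/143', '--', '--']
wrist -72 ['4/112', '--', '4/194', '18/151', '20/110', '14/118', '11/118', '3/143', '3/149', '--', '--']
wrist -64 ['1/151', '--', '--', '4/196', '3/146', '3/130', '3/147', '3/132', '3/134', '--', '--']
wrist -56 ['2/124', '2/115', '--', '--', '4/125', '3/126', '3/128', '3/128', '3/118', '--', '--']
wrist -48 ['--', '2/138', '3/112', '1/122', '--', '--', '--', '--', '--', '--', '--']
```

The second tablet lies flat at (4,-104). The stack is down another 12 mm and the trigger is free. I retract along the lean.

Emit:
{"api": "play_rows", "payload": {"plan": [[0,0,-2,0],[0,0,-4,0],[0,0,-7,0],[0,0,-10,0],[0,0,-13,0]]}}

```text
t: 31.27
ee_pos: [0.5335, 0.2201, 0.2426]
tool_rot: [0.234, 2.553, -0.046]
force: [1.0, -0.4, 0.7]
grip_width: 0.848
grip_force: 0.0
```

Emit:
{"api": "play_rows", "payload": {"plan": [[0,0,-2,0],[0,0,-4,0],[0,0,-6,0],[0,0,-7,0],[0,0,-7,0]]}}

```text
t: 31.68
ee_pos: [0.4969, 0.2265, 0.3034]
tool_rot: [0.233, 2.548, -0.042]
force: [-0.4, 0.3, 0.6]
grip_width: 0.854
grip_force: 0.0
```

```bash
python3 chk.py
python3 - <<'E'
from h import *
print(r.hand_in())
E
```

```text
t 31.68 ee [0.4969 0.2265 0.3034] q [ 0.358 -0.361  2.043 -0.33   0.961 -0.909] tool x deg 169.2 F [-0.4  0.3  0.6] gw 0.8536006791453528 gf 0.0
shift cm [ 0.47 -0.17 20.17] turn None
trig y 240 [33.4 38.2 43.7]
wrist raised in dish 543 [ -6. -90.  19.] floor 852
  mag z [ 89. 115. 157.] 1380
side raised in dish 48 [ -8. -95.  15.] floor 113
  mag z [ 86. 109. 151.] 322
top raised in dish 112 [ -1. -94.  20.] floor 332
  mag z [ 84.  94. 151.] 137
the job is handed in; nothing more can be done
None
```

Job handed in at about 32 s of the 72 s allowed, with no verdict returned: the dish stands under the outlet holding two tablets (by depth, one flat and one on edge), two remain in the magazine, the trigger is released and the arm is clear.

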